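Open the model cabinet's latched gate

TASK

Lift the brass thumb-latch bar out of its steel catch by its ball knob, swing the gate of the little plywood cabinet wide open to its stop at a right angle, then let go so that the bar drops back level. The C-shaped catch is clamped at a different height each time, with a lip below and a turned-down edge above that both hold the bar, so feel for the slot between them. Never force the bar against the catch (keep it under 15 N) or slam the gate, and leave the foam block inside, the timber block on the roof, the pencil cup and the bulldog clip where they are.

Things in the scene. Friction and masses are not known exactly. Their poses are not given: they have to be found in the camera images.
- cabinet: Fixed plywood cabinet, 100 (x) x 200 (y) x 205 (z) mm, roof overhanging 3 mm at sides and back; origin at the centre of its underside, -x its front, z up. A grey barred gate (145 x 122 mm, lower edge 63 mm above the desk) closes the front; its vertical hinge axis is at x = -58, y = +80 mm. The steel catch (10 mm wide) is on the right-hand cheek at y = -87 mm and reaches out to x = -85 mm.
- gate (a joint): Angle of the gate about its vertical hinge: 0 shut, grows as it opens toward the cabinet's front (-x), turning clockwise seen from above; stop at 1.57. Light friction (about 0.04 N m); it stays where it is left.
- latch (a joint): Angle of the brass latch bar (120 g) about its pivot on the gate: 0 level (rests so by gravity), grows as its free end rises; stop at 0.36. The bar is 10 mm high, 8 mm thick; the knob stands 90 mm and the catch's middle 122 mm from the pivot, so 1 mm at the knob is 1.36 mm at the catch.
- knob (a point): Centre of the brass ball knob, 20 mm in diameter, at the end of an 8 mm round arm that stands out level from the bar's front, 28 mm from bar to ball. 54 mm in front of the gate's hinge plane, 135 mm from the hinge axis along the gate, 170 mm above the desk when level, 90 mm from the pivot. Pinch it from above, fingers closing along the gate.
- hinge_axis (a point): Point on the gate's vertical hinge axis, 170 mm above the desk.
- foam_mass_2: Pale blue foam block, 44x44x58 mm, loose inside the cabinet; origin at the centre of its underside.
- timber_block: Small timber block, 30x50x22 mm, loose on the cabinet's roof; origin at the centre of its underside.
- pencil_cup: White porcelain cup with pencils, 106x110x173 mm, on the desk to the right of the cabinet; origin at the centre of its underside.
- bulldog_clip: Black bulldog clip with wire handles, 29x41x42 mm, standing on the desk in front on the right; origin at the centre of its underside.
- pivot (a point): Pivot of the latch bar, 45 mm from the hinge axis. In the C-shaped catch the bar's end sits behind a front lip (3 mm of play), under a cap whose front edge is turned down 4 mm. Unknown: the lip's top is 4 to 22 mm above the level bar's underside. The slot from lip to turned-down edge is 14 mm: the bar comes out when it is 4 to 7 mm (3 to 5 mm at the knob) below the cap.

How it is judged:
On the way, in this order (a step that is already met when the one before it is completed fails the run):
1. the latch bar is raised while the gate is still shut (value of joint latch above 0.02 rad and value of joint gate below 0.06 rad), for 0.05 s.
2. the bar is out of the catch and the gate ajar (value of joint gate above 0.25 rad), for 0.05 s.
At the end, for the whole second after the job is handed in: The gate stands open by more than 1.4 rad (about 80 degrees; its stop is at 90) and at rest, the latch bar has dropped back to level (below 0.03 rad), and the foam block, timber block, pencil cup and clip stay within 15 mm of where they started (value of joint gate above 1.4 rad and value of joint latch below 0.03 rad and velocity of joint gate between -0.05 and 0.05 rad/s and distance of each of foam_mass_2, timber_block, pencil_cup, bulldog_clip from where it was at the start of the episode below 0.015 m); the robot touches nothing.
It fails at once if the latch bar is forced against its catch with more than 15 N (contact force between latch and cabinet above 15 N).
It fails at once if the gate is slammed (faster than 2.5 rad/s) (velocity of joint gate above 2.5 rad/s).
It fails at once if the foam block, timber block, pencil cup or clip is displaced by more than 30 mm (distance of any of foam_mass_2, timber_block, pencil_cup, bulldog_clip from where it was at the start of the episode above 0.03 m).
It also fails if it takes over 69 s, if anything falls off the work surface, if the arm or the gripper's body presses on something with over 40 N, if the wrist force passes 120 N, or if a joint passes its speed limit or range.

ROBOT

A 6-joint arm with a two-finger parallel gripper is mounted at the origin on the work surface; the furniture and walls round the work are solid. World frame = base frame: x ahead of the robot, y to its left, z up, the work surface at z = 0. Lengths are in m, angles in rad, forces in N, time in s.
With the tool pointing down it reaches from about 0.25 to 0.775 m from the base axis. Payload 4 kg.
Tool frame: the origin (TCP) lies midway between the tips of the shut fingers; the grasp point (between the pads) lies grip_point_offset behind it (grip_point_offset is the distance from the TCP to the grasp point, in m); z points along the fingers, y is the line along which they close (so a half turn about z gives the same grasp; the last joint's range is limited). The gripper opens to 94 mm and grips with 3 to 60 N. Pads are 16 mm wide; open, the fingers measure 119 mm over their backs; the gripper's body (75 mm by 177 mm) begins 78 mm behind the grasp point.
Start: joints at [1.204, 0.087, 1.371, -0, 1.684, -0.103], TCP at [0.143, 0.531, 0.206] pointing down, gripper open.
Joint ranges: [-3.1, 3.1], [-0.76, 2.03], [0.27, 2.55], [-1.08, 4.22], [0.17, 2.65], [-2.57, 2.57]. Speed limits (rad/s): [2.79, 2.79, 3.14, 3.14, 3.14, 3.14].

INTERFACE

Orientations are given as [roll, pitch, yaw] about the fixed x, y, z axes, in that order (R = Rz(yaw) Ry(pitch) Rx(roll)).
In Python, from bench import * gives the robot as it stands. The module is installed in compiled form; this text tells all that it offers.
- The arm moves only by the tool apply_moves, never from a script. Its argument "commands" is a list of rows, each a list of 7 numbers: the turn, a rotation vector about the world's x, y, z in rad, then the shift along the world's x, y, z in m, then the opening in per cent of the stroke, from 0 (shut) to 100 (fully open). In form: [[ax, ay, az, x, y, z, jaw], ...]. A call has exactly 5 rows; each row is the pose to reach, as a shift and turn from the pose commanded when the call began; what a row does not reach only later rows make up. A row lasts 1/10 s, in which the tool goes at most 50 mm and 8.59 degrees, less where a joint would pass 70% of its speed; a pose out of reach is approached as far as the arm can. A call with a gripper value outside its range is refused whole. The fingers move at their own pace and stop on an object; the grip force is fixed at half the most. Time passes only in rows, so rows that repeat a pose let the fingers close, or fill a call up. It gives the time, the measured TCP pose, the force, the opening and the grip force at its end, in the units of the state.
- get_obs(): the state, without advancing time (a new reading comes with each control period).
- snapshot(name): name is "side" or "top" or "wrist"; returns a dict with "pixels" (420x560x3 uint8, red, green, blue), "vertical_fov" (degrees; the focal length in pixels is half the picture's height over the tangent of half this angle, whatever the lens; pixels are square), "cx", "cy" (the principal point, pixels), "rvec" (rotation vector, rad) and "tvec" (3), from world to camera coordinates, as OpenCV has them. Camera axes: x right, y down, z forward; pixel columns grow to the right and rows downward; lengths in m; the calibration is good to about 2 mm. A picture is of the moment at which its call begins. There is no depth.
- close_job(): hands the job in; it is judged then, once.
Trained networks look in the newest picture that a camera, given by its name, has taken for a name from the list of things; names that differ only in an ending like _2 or _b are one class to them, and where a whole thing is asked for, a point or a joint stands for the part that bears it (a point fixed in the world has none). Each returns a list of dicts, best first, with "score" (0 to 1); they miss things now and then, are a little off and sometimes report something else, mostly with a low value. They report only what shows in the picture. A call takes as long as a camera call.
- masks_of(camera, query): "mask" (420x560 bool, what is visible of it) and "extent" ([left, top, right, bottom] in pixels, round what is visible of it).
- place_of(camera, query): "pixel" ([column, row] in pixels: a listed point, or the origin of a listed thing).
The state is a dict: "time": time; "joint_positions": joint angles; "qvel": joint speeds; "joint_torque": joint torques, N m; "tool_pos": TCP position; "ee_rot": TCP orientation; "wrist_force": force on the tool from outside, world axes, zero at the start; "wrist_torque": the same for the moment, N m; "width": finger opening in m; "finger_force": force on a finger pad.
Only numpy, scipy, OpenCV 4.12 (cv2) and the standard library are available. Lean on these libraries where they do the work, as an engineer would, in place of code of your own. Each camera call takes 0.05 s, during which the arm holds its last target. There are 200 camera calls.

## Working session

There is one attempt and no reset: what is moved stays moved. The work goes in short steps, Python scripts to look and compute and a tool call to move; the robot and the scene stay as the last step left them, time stands still between calls to the robot, and variables do not carry over. Pictures are saved under pics/ and viewed, at most 10 in all, crops included, and the job is handed in when it is done.

Besides the shell and the picture viewer there is one more tool, called after "Call:" by a JSON object that holds its "op" and its "data", one argument or row to a line. apply_moves: Moves the arm, as the interface text tells. Its arguments: {"type":"object","properties":{"commands":{"type":"array"}},"required":["commands"]}

```bash
mkdir -p pics; cat > h.py <<'E'
from bench import *
import numpy as np, cv2
def cam(s):
    f=210/np.tan(np.radians(s["vertical_fov"])/2); R=cv2.Rodrigues(np.array(s["rvec"],float))[0]; t=np.array(s["tvec"],float)
    K=np.array([[f,0,s["cx"]],[0,f,s["cy"]],[0,0,1]]); return K@np.c_[R,t]
def tri(Ps,uv):
    A=np.vstack([np.array([u*P[2]-P[0],v*P[2]-P[1]]) for P,(u,v) in zip(Ps,uv)])
    X=np.linalg.svd(A)[2][-1]; return X[:3]/X[3]
def onz(P,uv,z):
    M=np.vstack([uv[0]*P[2]-P[0],uv[1]*P[2]-P[1]]); return np.linalg.solve(M[:,:2],-(M[:,2]*z+M[:,3]))
def save(s,n): cv2.imwrite("pics/"+n,s["pixels"][:,:,::-1])
E
python3 - <<'E'
from h import *
o=get_obs(); print({k:np.round(v,3) for k,v in o.items()})
S={c:snapshot(c) for c in("side","top","wrist")}
P={c:cam(S[c]) for c in S}
cv2.imwrite("pics/a.png",np.hstack([cv2.resize(S[c]["pixels"][:,:,::-1],(400,300)) for c in("side","top")]))
save(S["side"],"side0.png");save(S["top"],"top0.png");save(S["wrist"],"w0.png")
for q in["knob","hinge_axis","pivot","cabinet","timber_block","pencil_cup","bulldog_clip","foam_mass_2"]:
    r={c:place_of(c,q) for c in S}
    print(q,{c:[(np.round(d["pixel"]).tolist(),round(d["score"],2)) for d in r[c][:2]] for c in r})
    g=[c for c in r if r[c]]
    if len(g)>1: print("  tri",np.round(tri([P[c] for c in g],[r[c][0]["pixel"] for c in g]),3))
E
```

```text
{'time': np.float64(0.0), 'joint_positions': array([ 1.204,  0.088,  1.372, -0.   ,  1.684, -0.103]), 'qvel': array([-0.   , -0.   , -0.001,  0.001, -0.002, -0.   ]), 'joint_torque': array([ 0.0000e+00, -3.4019e+01, -3.0243e+01,  7.2000e-02,  3.3000e-02,
       -0.0000e+00]), 'tool_pos': array([0.143, 0.53 , 0.204]), 'ee_rot': array([-3.139, -0.   ,  2.878]), 'wrist_force': array([-0.331, -0.085, -0.141]), 'wrist_torque': array([ 0.   ,  0.028, -0.049]), 'finger_force': np.float64(0.0), 'width': np.float64(0.094)}
knob {'side': [([239.0, 186.0], 0.52)], 'top': [([288.0, 260.0], 0.71)], 'wrist': []}
  tri [0.499 0.013 0.167]
hinge_axis {'side': [], 'top': [([252.0, 200.0], 0.62)], 'wrist': []}
pivot {'side': [([188.0, 291.0], 0.74)], 'top': [([268.0, 212.0], 0.64)], 'wrist': []}
  tri [ 0.592 -0.047  0.104]
cabinet {'side': [([281.0, 269.0], 0.92)], 'top': [([303.0, 245.0], 0.89)], 'wrist': []}
  tri [0.623 0.027 0.002]
timber_block {'side': [([280.0, 207.0], 0.86)], 'top': [([328.0, 189.0], 0.76)], 'wrist': []}
  tri [ 0.636 -0.002  0.205]
pencil_cup {'side': [([210.0, 295.0], 0.61)], 'top': [([368.0, 293.0], 0.7)], 'wrist': []}
  tri [ 0.574 -0.131 -0.002]
bulldog_clip {'side': [([183.0, 287.0], 0.45)], 'top': [([377.0, 322.0], 0.62)], 'wrist': []}
  tri [ 0.521 -0.164  0.004]
foam_mass_2 {'side': [([280.0, 207.0], 0.47)], 'top': [([294.0, 220.0], 0.66)], 'wrist': []}
  tri [0.589 0.042 0.146]
```

View pics/side0.png

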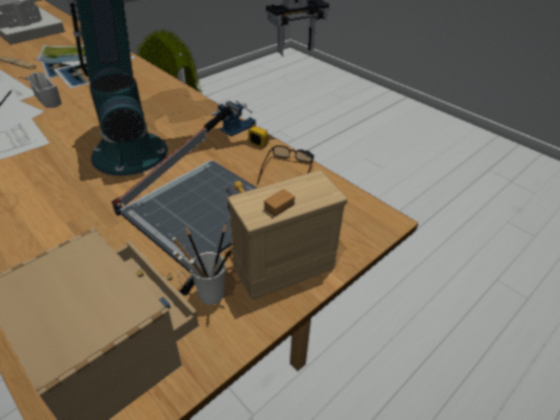

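View pics/top0.png

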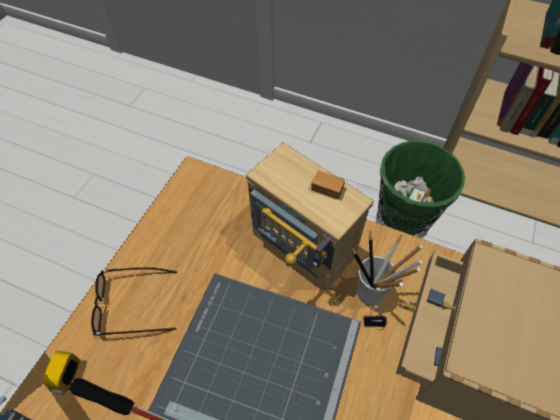

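The side view shows the cabinet's back, with the knob peeking out at about (239,186). The top view shows the brass bar running from (265,212) to (325,245), the knob at (291,259), the hinge on the left, the cup at (372,285) and the clip at (375,321). Next I fit the cabinet pose.

```bash
python3 - <<'E'
from h import *
from scipy.optimize import least_squares
S={c:snapshot(c) for c in("side","top")}
P={c:cam(S[c]) for c in S}
for q in ["hinge_axis","pivot","knob"]:
    r=place_of("top",q); print(q,r and (r[0]["pixel"],onz(P["top"],r[0]["pixel"],.17)))
obs=[];L={"cabinet":(0,0,0),"hinge_axis":(-.058,.08,.17),"knob":(-.112,-.055,.17)}
for c in P:
    for q in L:
        r=place_of(c,q)
        if r: obs.append((c,L[q],r[0]["pixel"],q,2))
# roof corners read from pictures (roof overhang sides/back 3mm, z=.205)
for c,l,uv in[("top",(.053,.103,.205),(283,148)),("top",(.053,-.103,.205),(370,202)),("top",(-.05,.103,.205),(248,180)),("top",(-.05,-.103,.205),(335,245)),
 ("side",(.053,-.103,.205),(232,207)),("side",(.053,.103,.205),(345,205))]: 
    if c=="top": obs.append((c,l,uv,"corner",1.5))
def proj(P,l,p):
    c,s=np.cos(p[2]),np.sin(p[2]); X=P@np.array([p[0]+c*l[0]-s*l[1],p[1]+s*l[0]+c*l[1],l[2],1]); return X[:2]/X[2]
f=lambda p:np.concatenate([(proj(P[o[0]],o[1],p)-o[2])/o[4] for o in obs])
r=least_squares(f,[.62,.03,0],loss="soft_l1"); p=r.x
print(np.round(p,4))
for o in obs: print(o[3],o[0],np.round(proj(P[o[0]],o[1],p)-o[2],1))
c,s=np.cos(p[2]),np.sin(p[2])
for q in L: l=L[q]; print(q,np.round([p[0]+c*l[0]-s*l[1],p[1]+s*l[0]+c*l[1]],4))
E
```

```text
hinge_axis ([250.8, 197.1], array([0.58736626, 0.12405846]))
pivot ([265.5, 212.9], array([0.56698461, 0.08556053]))
knob ([289.6, 260.4], array([0.49758755, 0.00988327]))
[ 0.6177  0.0288 -0.3057]
cabinet side [-1.3 -4.2]
knob side [ 1.1 -0. ]
cabinet top [0.4 3. ]
hinge_axis top [0.5 0.7]
knob top [-0.9  1.6]
corner top [-0.8 -4.6]
corner top [3.6 1.5]
corner top [-4.2 -3.5]
corner top [ 1.8 -1.6]
cabinet [0.6177 0.0288]
hinge_axis [0.5864 0.1226]
knob [0.4943 0.0101]
```

Call:
{"op": "apply_moves", "data": {
  "commands": [
    [0, 0, -0.01, 0.02, -0.03, 0.03, 60],
    [0, 0, -0.02, 0.045, -0.067, 0.06, 60],
    [0, 0, -0.03, 0.07, -0.104, 0.08, 60],
    [0, 0, -0.04, 0.095, -0.141, 0.09, 60],
    [0, 0, -0.042, 0.12, -0.178, 0.09, 60]
  ]
}}

```text
time: 2.4
tool_pos: [0.2647, 0.352, 0.2982]
ee_rot: [3.137, 0.003, 2.836]
wrist_force: [0.0, -0.4, 0.2]
width: 0.0582
finger_force: 0.0
```

Call:
{"op": "apply_moves", "data": {
  "commands": [
    [0, 0, 0, 0.025, -0.037, 0, 60],
    [0, 0, 0, 0.05, -0.074, 0, 60],
    [0, 0, 0, 0.075, -0.111, 0, 60],
    [0, 0, 0, 0.1, -0.148, 0, 60],
    [0, 0, 0, 0.125, -0.185, 0, 60]
  ]
}}

```text
time: 2.9
tool_pos: [0.3891, 0.1663, 0.2958]
ee_rot: [3.141, 0.001, 2.836]
wrist_force: [0.9, 0.3, -0.5]
width: 0.0566
finger_force: 0.0
```

Call:
{"op": "apply_moves", "data": {
  "commands": [
    [0, 0, 0, 0.025, -0.037, 0, 60],
    [0, 0, 0, 0.05, -0.074, 0, 60],
    [0, 0, 0, 0.075, -0.111, 0, 60],
    [0, 0, 0, 0.095, -0.14, 0, 60],
    [0, 0, 0, 0.106, -0.157, 0, 60]
  ]
}}

```text
time: 3.4
tool_pos: [0.4955, 0.0085, 0.2949]
ee_rot: [-3.141, -0.001, 2.833]
wrist_force: [-0.1, -0.7, -0.5]
width: 0.0562
finger_force: 0.0
```

```bash
python3 - <<'E'
from h import *
import bench
print([n for n in dir(bench) if not n.startswith("_")], getattr(bench,"grip_point_offset",None))
o=get_obs(); print({k:np.round(o[k],4) for k in("time","tool_pos","ee_rot","wrist_force","width","joint_positions")})
s=snapshot("wrist"); t=snapshot("top"); d=snapshot("side"); save(s,"w1.png"); P=cam(s)
print("cam", -cv2.Rodrigues(np.array(s["rvec"]))[0].T@np.array(s["tvec"]).ravel())
for q in("knob","pivot","hinge_axis"):
    r=place_of("wrist",q); print(q,[(x["pixel"],x["score"],onz(P,x["pixel"],.17)) for x in r[:2]])
k={c:place_of(c,"knob") for c in("wrist","top","side")}
m=[(P if c=="wrist" else cam(t if c=="top" else d), k[c][0]["pixel"]) for c in k if k[c]]
print(k, tri([a for a,_ in m],[b for _,b in m]) if len(m)>1 else None)
for q in ("pencil_cup","bulldog_clip","timber_block"):
    r=place_of("top",q); print(q,[(x["pixel"],x["score"]) for x in r[:1]])
E
```

```text
['IKError', 'close_job', 'get_obs', 'grip_point_offset', 'masks_of', 'place_of', 'snapshot'] 0.0188
{'time': np.float64(3.4), 'tool_pos': array([0.4955, 0.0085, 0.2949]), 'ee_rot': array([-3.1411e+00, -5.0000e-04,  2.8329e+00]), 'wrist_force': array([-0.1387, -0.6642, -0.5186]), 'width': np.float64(0.0562), 'joint_positions': array([-9.7100e-02, -3.4300e-02,  1.3194e+00, -4.0000e-04,  1.8571e+00,
       -1.3594e+00])}
cam [0.42085325 0.03156332 0.4749779 ]
knob [([270.7, 210.1], 0.94, array([0.49930133, 0.00403989]))]
pivot [([355.2, 246.3], 0.94, array([0.56757751, 0.08084424]))]
hinge_axis [([397.2, 254.5], 0.87, array([0.59150528, 0.12342953]))]
{'wrist': [{'pixel': [270.7, 210.1], 'score': 0.94}], 'top': [{'pixel': [290.7, 261.4], 'score': 0.86}], 'side': [{'pixel': [235.3, 184.7], 'score': 0.54}]} [0.49652031 0.00595194 0.17168095]
pencil_cup [([368.5, 292.3], 0.56)]
bulldog_clip [([378.7, 323.2], 0.77)]
timber_block []
```

View pics/w1.png

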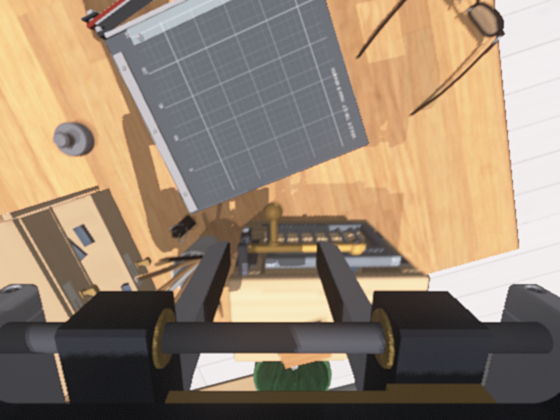

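The wrist view shows the knob at (273,210), centred between the fingers. The bar at row 248 runs parallel to the closing line, so the yaw is good. Descending.

Call:
{"op": "apply_moves", "data": {
  "commands": [
    [0, 0, 0, 0.001, -0.002, -0.03, 50],
    [0, 0, 0, 0.002, -0.003, -0.06, 45],
    [0, 0, 0, 0.0025, -0.0035, -0.08, 45],
    [0, 0, 0, 0.0025, -0.0035, -0.09, 45],
    [0, 0, 0, 0.0025, -0.0035, -0.09, 45]
  ]
}}

```text
time: 4.5
tool_pos: [0.4961, 0.0078, 0.2041]
ee_rot: [-3.141, -0.003, 2.836]
wrist_force: [-0.1, -0.0, -0.4]
width: 0.0424
finger_force: 0.0
```

```bash
python3 - <<'E'
from h import *
o=get_obs(); print({k:np.round(o[k],4) for k in("time","tool_pos","ee_rot","wrist_force","width")})
s=snapshot("wrist"); save(s,"w2.png"); P=cam(s)
for q in("knob","pivot","hinge_axis"):
    r=place_of("wrist",q); print(q,[(x["pixel"],x["score"],onz(P,x["pixel"],.17)) for x in r[:2]])
X=P@np.r_[o["tool_pos"]+[0,0,.0188],1]; print("grasp pt px",X[:2]/X[2])
E
```

```text
{'time': np.float64(4.5), 'tool_pos': array([0.4961, 0.0078, 0.2041]), 'ee_rot': array([-3.1411e+00, -2.9000e-03,  2.8361e+00]), 'wrist_force': array([-0.0878, -0.0186, -0.3998]), 'width': np.float64(0.0424)}
knob [([272.9, 241.9], 0.69, array([0.50131999, 0.00538378]))]
pivot [([387.6, 287.4], 0.64, array([0.56704232, 0.08248281]))]
hinge_axis [([443.3, 298.0], 0.95, array([0.59039256, 0.12419804]))]
grasp pt px [274.03644013 265.13192328]
```

View pics/w2.png

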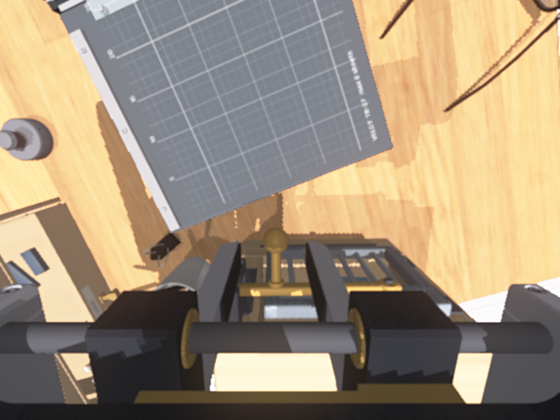

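The knob sits at (276,240) between the fingers, and the path down is clear. I'll descend the rest of the way and close.

Call:
{"op": "apply_moves", "data": {
  "commands": [
    [0, 0, 0, 0.004, -0.0015, -0.02, 45],
    [0, 0, 0, 0.004, -0.0015, -0.04, 45],
    [0, 0, 0, 0.004, -0.0015, -0.05, 45],
    [0, 0, 0, 0.004, -0.0015, -0.052, 40],
    [0, 0, 0, 0.004, -0.0015, -0.052, 35]
  ]
}}

```text
time: 5.2
tool_pos: [0.5013, 0.006, 0.1542]
ee_rot: [3.141, 0.001, 2.836]
wrist_force: [0.3, -0.6, -0.2]
width: 0.0342
finger_force: 0.0
```

Call:
{"op": "apply_moves", "data": {
  "commands": [
    [0, 0, 0, 0, 0, 0, 28],
    [0, 0, 0, 0, 0, 0, 24],
    [0, 0, 0, 0, 0, 0, 20],
    [0, 0, 0, 0, 0, 0, 15],
    [0, 0, 0, 0, 0, 0, 10]
  ]
}}

```text
time: 5.7
tool_pos: [0.5022, 0.0078, 0.1547]
ee_rot: [3.137, 0.003, 2.837]
wrist_force: [1.6, 4.3, 1.4]
width: 0.0182
finger_force: 30.0
```

```bash
python3 - <<'E'
from h import *
o=get_obs(); print({k:np.round(o[k],4) for k in("time","tool_pos","ee_rot","wrist_force","wrist_torque","width","finger_force")})
s=snapshot("wrist"); save(s,"w3.png")
E
```

```text
{'time': np.float64(5.7), 'tool_pos': array([0.5022, 0.0078, 0.1547]), 'ee_rot': array([3.1369e+00, 2.6000e-03, 2.8368e+00]), 'wrist_force': array([1.5679, 4.3239, 1.3648]), 'wrist_torque': array([ 0.8815, -0.3953, -0.0871]), 'width': np.float64(0.0182), 'finger_force': np.float64(30.0003)}
```

View pics/w3.png

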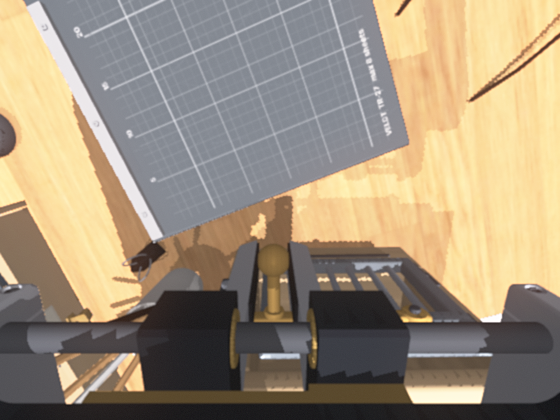

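```bash
python3 - <<'E'
from h import *
o=get_obs(); s=snapshot("wrist"); P=cam(s)
X=P@np.r_[o["tool_pos"]+[0,0,.0188],1]; print("grasp px",X[:2]/X[2])
r=place_of("wrist","knob"); print([(x["pixel"],x["score"],onz(P,x["pixel"],.17)) for x in r[:2]])
r=masks_of("wrist","knob"); print([(x["extent"],x["score"]) for x in r[:2]])
print(o["wrist_force"],o["tool_pos"])
E
```

```text
grasp px [274.15590812 265.23595337]
[([271.7, 260.7], 0.97, array([0.50052386, 0.00678288]))]
[([55.4, 266.9, 200.4, 403.8], 0.71), ([252.6, 246.9, 430.8, 324.2], 0.7)]
[2.96191532 4.43395294 1.44482484] [0.502227   0.0077849  0.15469429]
```

Call:
{"op": "apply_moves", "data": {
  "commands": [
    [0, 0, 0, 0.0005, 0.001, 0.001, 10],
    [0, 0, 0, 0.0005, 0.0015, 0.0025, 10],
    [0, 0, 0, 0.0005, 0.0015, 0.004, 10],
    [0, 0, 0, 0.0005, 0.0015, 0.006, 10],
    [0, 0, 0, 0.0005, 0.0015, 0.006, 10]
  ]
}}

```text
time: 6.4
tool_pos: [0.5017, 0.0082, 0.1586]
ee_rot: [3.14, -0.0, 2.836]
wrist_force: [4.8, 5.8, -6.3]
width: 0.0183
finger_force: 30.0
```

Call:
{"op": "apply_moves", "data": {
  "commands": [
    [0, 0, 0, 0, 0, 0.0005, 10],
    [0, 0, 0, 0, 0, 0.001, 10],
    [0, 0, 0, 0, 0, 0.0015, 10],
    [0, 0, 0, 0, 0, 0.002, 10],
    [0, 0, 0, 0, 0, 0.002, 10]
  ]
}}

```text
time: 6.9
tool_pos: [0.5017, 0.0083, 0.1612]
ee_rot: [3.14, -0.0, 2.836]
wrist_force: [2.6, 4.0, -1.0]
width: 0.0184
finger_force: 30.0
```

Call:
{"op": "apply_moves", "data": {
  "commands": [
    [0, 0, 0, 0, 0, 0.0003, 10],
    [0, 0, 0, 0, 0, 0.0006, 10],
    [0, 0, 0, 0, 0, 0.0009, 10],
    [0, 0, 0, 0, 0, 0.001, 10],
    [0, 0, 0, 0, 0, 0.001, 10]
  ]
}}

```text
time: 7.4
tool_pos: [0.5017, 0.0084, 0.162]
ee_rot: [3.14, -0.0, 2.836]
wrist_force: [4.8, 4.2, -3.1]
width: 0.0185
finger_force: 30.0
```

Call:
{"op": "apply_moves", "data": {
  "commands": [
    [0, 0, 0, 0.0005, 0.0005, 0, 10],
    [0, 0, 0, 0.001, 0.001, 0, 10],
    [0, 0, 0, 0.0015, 0.0015, 0, 10],
    [0, 0, 0, 0.0015, 0.0015, 0, 10],
    [0, 0, 0, 0.0015, 0.0015, 0, 10]
  ]
}}

```text
time: 7.9
tool_pos: [0.5021, 0.0082, 0.1621]
ee_rot: [-3.14, -0.002, 2.835]
wrist_force: [-2.5, -0.9, -2.3]
width: 0.0184
finger_force: 30.0
```

Call:
{"op": "apply_moves", "data": {
  "commands": [
    [0, 0, 0, 0, 0, 0.0003, 10],
    [0, 0, 0, 0, 0, 0.0006, 10],
    [0, 0, 0, 0, 0, 0.0009, 10],
    [0, 0, 0, 0, 0, 0.001, 10],
    [0, 0, 0, 0, 0, 0.001, 10]
  ]
}}

```text
time: 8.4
tool_pos: [0.5022, 0.0082, 0.1631]
ee_rot: [-3.14, -0.001, 2.835]
wrist_force: [-4.5, -4.3, -3.4]
width: 0.0183
finger_force: 30.0
```

Call:
{"op": "apply_moves", "data": {
  "commands": [
    [0, 0, 0, 0, 0, 0.0003, 10],
    [0, 0, 0, 0, 0, 0.0006, 10],
    [0, 0, 0, 0, 0, 0.0009, 10],
    [0, 0, 0, 0, 0, 0.001, 10],
    [0, 0, 0, 0, 0, 0.001, 10]
  ]
}}

```text
time: 8.9
tool_pos: [0.5022, 0.0083, 0.1639]
ee_rot: [-3.14, -0.002, 2.835]
wrist_force: [-2.9, -2.8, -3.6]
width: 0.0182
finger_force: 30.0
```

Call:
{"op": "apply_moves", "data": {
  "commands": [
    [0, 0, 0, -0.0008, -0.0005, 0.0005, 10],
    [0, 0, 0, -0.0008, -0.0005, 0.001, 10],
    [0, 0, 0, -0.0008, -0.0005, 0.0015, 10],
    [0, 0, 0, -0.0008, -0.0005, 0.0015, 10],
    [0, 0, 0, -0.0008, -0.0005, 0.0015, 10]
  ]
}}

```text
time: 9.4
tool_pos: [0.5024, 0.0085, 0.1665]
ee_rot: [3.141, 0.001, 2.836]
wrist_force: [-2.6, -2.1, -0.7]
width: 0.0178
finger_force: 30.0
```

Call:
{"op": "apply_moves", "data": {
  "commands": [
    [0, 0, 0, 0, 0, 0.0005, 10],
    [0, 0, 0, 0, 0, 0.001, 10],
    [0, 0, 0, 0, 0, 0.0015, 10],
    [0, 0, 0, 0, 0, 0.0015, 10],
    [0, 0, 0, 0, 0, 0.0015, 10]
  ]
}}

```text
time: 9.9
tool_pos: [0.5023, 0.0087, 0.1674]
ee_rot: [3.141, 0.0, 2.836]
wrist_force: [-1.0, -1.2, -3.7]
width: 0.0186
finger_force: 30.0
```

Call:
{"op": "apply_moves", "data": {
  "commands": [
    [0, 0, 0, 0, 0, 0.0005, 10],
    [0, 0, 0, 0, 0, 0.001, 10],
    [0, 0, 0, 0, 0, 0.001, 10],
    [0, 0, 0, 0, 0, 0.001, 10],
    [0, 0, 0, 0, 0, 0.001, 10]
  ]
}}

```text
time: 10.4
tool_pos: [0.5022, 0.0088, 0.1684]
ee_rot: [3.141, -0.0, 2.836]
wrist_force: [0.2, 0.7, -5.2]
width: 0.0181
finger_force: 30.0
```

Call:
{"op": "apply_moves", "data": {
  "commands": [
    [0, 0, 0, 0, 0, 0.0005, 10],
    [0, 0, 0, 0, 0, 0.001, 10],
    [0, 0, 0, 0, 0, 0.001, 10],
    [0, 0, 0, 0, 0, 0.001, 10],
    [0, 0, 0, 0, 0, 0.001, 10]
  ]
}}

```text
time: 10.9
tool_pos: [0.5022, 0.0089, 0.1688]
ee_rot: [3.141, -0.001, 2.836]
wrist_force: [4.2, 2.0, -11.3]
width: 0.0184
finger_force: 30.0
```

```bash
python3 - <<'E'
from h import *
o=get_obs(); s=snapshot("wrist"); save(s,"w4.png"); P=cam(s)
X=P@np.r_[o["tool_pos"]+[0,0,.0188],1]; print("grasp px",X[:2]/X[2])
r=place_of("wrist","knob"); print([(x["pixel"],x["score"]) for x in r[:2]])
print(o["wrist_force"],o["wrist_torque"],o["tool_pos"])
E
```

```text
grasp px [274.00970216 265.1799662 ]
[([269.8, 260.6], 0.95), ([150.4, 251.4], 0.51)]
[  4.17933883   2.01736703 -11.34970976] [ 0.06034093 -0.54317096 -0.08450195] [0.50218483 0.00885226 0.16881509]
```

View pics/w4.png

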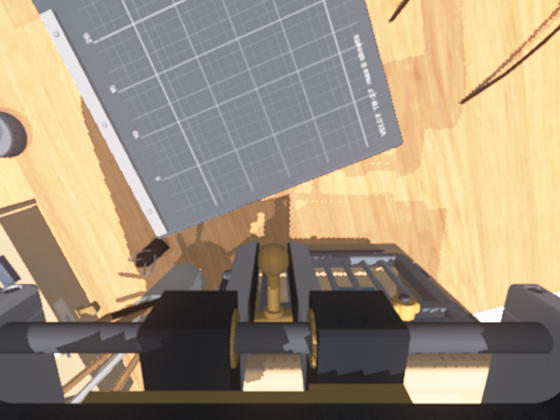

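Contact with the cap comes at TCP z ≈ 0.168, about 13.6 mm of lift. I'll back off 4 mm and pull gently outward.

Call:
{"op": "apply_moves", "data": {
  "commands": [
    [0, 0, 0, 0, 0, -0.001, 10],
    [0, 0, 0, 0, 0, -0.003, 10],
    [0, 0, 0, 0, 0, -0.005, 10],
    [0, 0, 0, 0, 0, -0.0055, 10],
    [0, 0, 0, 0, 0, -0.0055, 10]
  ]
}}

```text
time: 11.5
tool_pos: [0.5024, 0.0083, 0.1653]
ee_rot: [3.141, 0.002, 2.836]
wrist_force: [-0.8, 0.5, -0.1]
width: 0.0181
finger_force: 30.0
```

Call:
{"op": "apply_moves", "data": {
  "commands": [
    [0, 0, 0, -0.001, 0.0003, 0, 10],
    [0, 0, 0, -0.002, 0.0006, 0, 10],
    [0, 0, 0, -0.003, 0.0009, 0, 10],
    [0, 0, 0, -0.004, 0.0012, 0, 10],
    [0, 0, 0, -0.004, 0.0012, 0, 10]
  ]
}}

```text
time: 12.0
tool_pos: [0.4995, 0.0105, 0.1647]
ee_rot: [3.139, 0.003, 2.836]
wrist_force: [4.6, 3.7, -0.7]
width: 0.0181
finger_force: 30.0
```

Call:
{"op": "apply_moves", "data": {
  "commands": [
    [0, 0, 0, -0.001, 0.0003, 0, 10],
    [0, 0, 0, -0.002, 0.0006, 0, 10],
    [0, 0, 0, -0.003, 0.0012, 0, 10],
    [0, 0, 0, -0.003, 0.0012, 0, 10],
    [0, 0, 0, -0.003, 0.0012, 0, 10]
  ]
}}

```text
time: 12.5
tool_pos: [0.4975, 0.0123, 0.1649]
ee_rot: [3.137, 0.005, 2.836]
wrist_force: [6.9, 4.1, -1.0]
width: 0.0183
finger_force: 30.0
```

```bash
python3 - <<'E'
import numpy as np
H=np.array([.5916,.1231]);v=np.array([-.0892,-.1148]);p=np.array([.4947,.0109])
def k(t): c,s=np.cos(t),np.sin(t); return H+[c*v[0]+s*v[1],-s*v[0]+c*v[1]]
T=[.07,.1,.13,.16,.2]+list(.2+.06*np.arange(1,26))
t0=0
for i in range(0,30,5):
    print([[0,0,round(-(t-t0),3),*np.round(k(t)-p,4).tolist(),0,10] for t in T[i:i+5]])
    t0=T[i+4];p=k(t0)
E
```

```text
[[0, 0, -0.07, -0.0001, 0.0039, 0, 10], [0, 0, -0.1, -0.0033, 0.0069, 0, 10], [0, 0, -0.13, -0.0064, 0.0099, 0, 10], [0, 0, -0.16, -0.0095, 0.0131, 0, 10], [0, 0, -0.2, -0.0133, 0.0174, 0, 10]]
[[0, 0, np.float64(-0.06), -0.0055, 0.0068, 0, 10], [0, 0, np.float64(-0.12), -0.0106, 0.0139, 0, 10], [0, 0, np.float64(-0.18), -0.0152, 0.0213, 0, 10], [0, 0, np.float64(-0.24), -0.0194, 0.0289, 0, 10], [0, 0, np.float64(-0.3), -0.0231, 0.0368, 0, 10]]
[[0, 0, np.float64(-0.06), -0.0032, 0.0081, 0, 10], [0, 0, np.float64(-0.12), -0.006, 0.0164, 0, 10], [0, 0, np.float64(-0.18), -0.0082, 0.0248, 0, 10], [0, 0, np.float64(-0.24), -0.01, 0.0334, 0, 10], [0, 0, np.float64(-0.3), -0.0112, 0.042, 0, 10]]
[[0, 0, np.float64(-0.06), -0.0007, 0.0087, 0, 10], [0, 0, np.float64(-0.12), -0.0009, 0.0174, 0, 10], [0, 0, np.float64(-0.18), -0.0005, 0.0261, 0, 10], [0, 0, np.float64(-0.24), 0.0003, 0.0348, 0, 10], [0, 0, np.float64(-0.3), 0.0017, 0.0434, 0, 10]]
[[0, 0, np.float64(-0.06), 0.0019, 0.0085, 0, 10], [0, 0, np.float64(-0.12), 0.0043, 0.0169, 0, 10], [0, 0, np.float64(-0.18), 0.0072, 0.0251, 0, 10], [0, 0, np.float64(-0.24), 0.0106, 0.0332, 0, 10], [0, 0, np.float64(-0.3), 0.0145, 0.041, 0, 10]]
[[0, 0, np.float64(-0.06), 0.0043, 0.0076, 0, 10], [0, 0, np.float64(-0.12), 0.0091, 0.0149, 0, 10], [0, 0, np.float64(-0.18), 0.0143, 0.0219, 0, 10], [0, 0, np.float64(-0.24), 0.0199, 0.0285, 0, 10], [0, 0, np.float64(-0.3), 0.0259, 0.0349, 0, 10]]
```

Call:
{"op": "apply_moves", "data": {
  "commands": [
    [0, 0, -0.03, -0.0005, 0.002, 0, 10],
    [0, 0, -0.06, -0.001, 0.004, 0, 10],
    [0, 0, -0.08, -0.002, 0.0055, 0, 10],
    [0, 0, -0.1, -0.0033, 0.0069, 0, 10],
    [0, 0, -0.1, -0.0033, 0.0069, 0, 10]
  ]
}}

```text
time: 13.0
tool_pos: [0.4913, 0.0177, 0.1641]
ee_rot: [-3.141, -0.001, 2.736]
wrist_force: [0.1, -0.1, 1.1]
width: 0.0183
finger_force: 30.0
```

Almost no force and the knob is on its arc, so the bar is out. I'll swing it open.

Call:
{"op": "apply_moves", "data": {
  "commands": [
    [0, 0, -0.02, -0.002, 0.002, 0, 10],
    [0, 0, -0.04, -0.004, 0.0041, 0, 10],
    [0, 0, -0.06, -0.0062, 0.0062, 0, 10],
    [0, 0, -0.08, -0.0082, 0.0083, 0, 10],
    [0, 0, -0.1, -0.01, 0.0105, 0, 10]
  ]
}}

```text
time: 13.5
tool_pos: [0.4812, 0.0282, 0.164]
ee_rot: [-3.141, -0.0, 2.634]
wrist_force: [-1.6, -2.2, 0.8]
width: 0.0179
finger_force: 30.0
```

Call:
{"op": "apply_moves", "data": {
  "commands": [
    [0, 0, -0.06, -0.0055, 0.0068, 0, 10],
    [0, 0, -0.12, -0.0106, 0.0139, 0, 10],
    [0, 0, -0.18, -0.0152, 0.0213, 0, 10],
    [0, 0, -0.24, -0.0194, 0.0289, 0, 10],
    [0, 0, -0.3, -0.0231, 0.0368, 0, 10]
  ]
}}

```text
time: 14.0
tool_pos: [0.458, 0.0653, 0.1639]
ee_rot: [-3.141, -0.0, 2.332]
wrist_force: [-1.6, -1.4, 2.0]
width: 0.018
finger_force: 30.0
```

Call:
{"op": "apply_moves", "data": {
  "commands": [
    [0, 0, -0.06, -0.0032, 0.0081, 0, 10],
    [0, 0, -0.12, -0.006, 0.0164, 0, 10],
    [0, 0, -0.18, -0.0082, 0.0248, 0, 10],
    [0, 0, -0.24, -0.01, 0.0334, 0, 10],
    [0, 0, -0.3, -0.0112, 0.042, 0, 10]
  ]
}}

```text
time: 14.5
tool_pos: [0.447, 0.1076, 0.1639]
ee_rot: [-3.141, -0.0, 2.032]
wrist_force: [-0.7, 0.2, 1.6]
width: 0.0184
finger_force: 30.0
```

Forces are small and it tracks well.

Call:
{"op": "apply_moves", "data": {
  "commands": [
    [0, 0, -0.06, -0.0007, 0.0087, 0, 10],
    [0, 0, -0.12, -0.0009, 0.0174, 0, 10],
    [0, 0, -0.18, -0.0005, 0.0261, 0, 10],
    [0, 0, -0.24, 0.0003, 0.0348, 0, 10],
    [0, 0, -0.3, 0.0017, 0.0434, 0, 10]
  ]
}}

```text
time: 15.0
tool_pos: [0.4492, 0.151, 0.164]
ee_rot: [3.141, 0.0, 1.733]
wrist_force: [0.6, -1.2, 0.7]
width: 0.018
finger_force: 30.0
```

Call:
{"op": "apply_moves", "data": {
  "commands": [
    [0, 0, -0.06, 0.0019, 0.0085, 0, 10],
    [0, 0, -0.12, 0.0043, 0.0169, 0, 10],
    [0, 0, -0.18, 0.0072, 0.0251, 0, 10],
    [0, 0, -0.24, 0.0106, 0.0332, 0, 10],
    [0, 0, -0.3, 0.0145, 0.041, 0, 10]
  ]
}}

```text
time: 15.5
tool_pos: [0.4641, 0.1917, 0.164]
ee_rot: [3.14, 0.0, 1.432]
wrist_force: [1.1, -1.9, 0.8]
width: 0.0182
finger_force: 30.0
```

Call:
{"op": "apply_moves", "data": {
  "commands": [
    [0, 0, -0.03, 0.0021, 0.0038, 0, 10],
    [0, 0, -0.06, 0.0043, 0.0076, 0, 10],
    [0, 0, -0.09, 0.0067, 0.0113, 0, 10],
    [0, 0, -0.12, 0.0091, 0.0149, 0, 10],
    [0, 0, -0.12, 0.0091, 0.0149, 0, 10]
  ]
}}

```text
time: 16.0
tool_pos: [0.4735, 0.2065, 0.164]
ee_rot: [3.14, 0.0, 1.315]
wrist_force: [2.1, -1.3, 0.7]
width: 0.0181
finger_force: 30.0
```

Call:
{"op": "apply_moves", "data": {
  "commands": [
    [0, 0, -0.02, 0.0017, 0.0023, -0.002, 10],
    [0, 0, -0.03, 0.0025, 0.0035, -0.004, 10],
    [0, 0, -0.03, 0.0025, 0.0035, -0.006, 10],
    [0, 0, -0.03, 0.0025, 0.0035, -0.008, 10],
    [0, 0, -0.03, 0.0025, 0.0035, -0.0085, 10]
  ]
}}

```text
time: 16.5
tool_pos: [0.4754, 0.2098, 0.155]
ee_rot: [3.141, 0.0, 1.286]
wrist_force: [2.2, -0.2, 0.8]
width: 0.0183
finger_force: 30.0
```

Call:
{"op": "apply_moves", "data": {
  "commands": [
    [0, 0, 0, 0, 0, 0, 22],
    [0, 0, 0, 0, 0, 0, 27],
    [0, 0, 0, 0, 0, 0, 32],
    [0, 0, 0, 0, 0, 0, 38],
    [0, 0, 0, 0, 0, 0, 45]
  ]
}}

```text
time: 17.0
tool_pos: [0.475, 0.21, 0.1553]
ee_rot: [-3.141, 0.0, 1.286]
wrist_force: [-0.4, -0.0, 0.6]
width: 0.0402
finger_force: 0.0
```

Call:
{"op": "apply_moves", "data": {
  "commands": [
    [0, 0, 0, 0, 0, 0.01, 45],
    [0, 0, 0, 0, 0, 0.03, 45],
    [0, 0, 0, 0, 0, 0.06, 45],
    [0, 0, 0, 0, 0, 0.1, 45],
    [0, 0, 0, 0, 0, 0.13, 45]
  ]
}}

```text
time: 17.5
tool_pos: [0.4755, 0.21, 0.2888]
ee_rot: [3.139, -0.002, 1.286]
wrist_force: [-0.4, 0.1, 1.1]
width: 0.0425
finger_force: 0.0
```

```bash
python3 - <<'E'
from h import *
o=get_obs(); print(o["time"],o["tool_pos"],o["wrist_force"],o["width"])
S={c:snapshot(c) for c in("wrist","top","side")}
a=[cv2.resize(S[c]["pixels"][:,:,::-1],(400,300)) for c in("wrist","top")]
cv2.imwrite("pics/end.png",np.hstack(a))
m=[]
for c in("wrist","top"):
    for q in("knob","pivot","hinge_axis"):
        r=place_of(c,q)
        if r: print(c,q,r[0]["score"],onz(cam(S[c]),r[0]["pixel"],.17)); 
        if r and q=="knob": m.append((cam(S[c]),r[0]["pixel"]))
if len(m)>1: print("knob",tri(*zip(*m)))
for q in("pencil_cup","bulldog_clip"): r=place_of("top",q); print(q,r and r[0]["pixel"])
E
```

```text
17.5 [0.47549896 0.21004476 0.28884281] [-0.35775627  0.13648744  1.08388899] 0.04246364151621096
wrist knob 0.68 [0.47448464 0.21274449]
wrist pivot 0.81 [0.54650439 0.14468564]
wrist hinge_axis 0.96 [0.59371847 0.12075119]
top knob 0.76 [0.47036153 0.21378629]
top pivot 0.57 [0.546012   0.14577648]
top hinge_axis 0.76 [0.58332498 0.11793887]
knob [0.47205898 0.21403688 0.16832737]
pencil_cup [370.1, 295.7]
bulldog_clip [376.2, 320.0]
```

View pics/end.png

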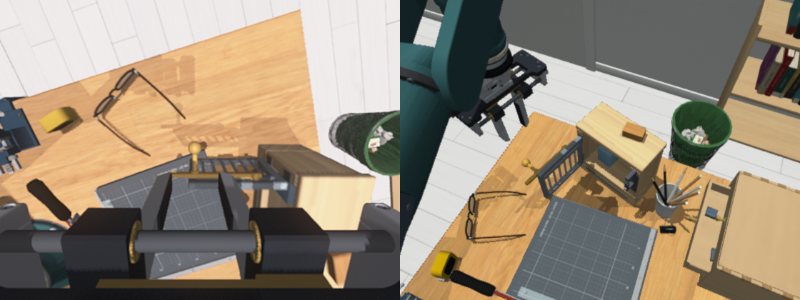

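The gate stands open at about 90°. The knob is back at its level height of about 0.169, and the cup, clip, foam and timber block haven't moved. The gripper is clear of everything.

```bash
python3 -c "
from bench import *
print(close_job())"
```

```text
the job is handed in; nothing more can be done
None
```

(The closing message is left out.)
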